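# Lay the carved printing block down and seat it in the registration corner

### The arm

A 6-joint arm with a two-finger parallel gripper is mounted at the origin on the work surface. World frame = base frame: x ahead of the robot, y to its left, z up, the work surface at z = 0. Lengths are in mm, angles in rad, forces in N, time in s.
With the tool pointing down it reaches from about 350 to 875 mm from the base axis. Payload 4.2 kg.
Tool frame: the origin (TCP) lies on the mounting face of the last link; the fingertips stand 173 mm ahead of it and the grasp point (between the pads) lies grip_point_offset ahead of it (grip_point_offset is the distance from the TCP to the grasp point, in mm); z points along the fingers, y is the line along which they close (so a half turn about z gives the same grasp; the last joint's range is limited). The gripper opens to 85 mm and grips with 20 to 120 N. Pads are 22 mm wide; open, the fingers measure 114 mm over their backs; the gripper's body (76 mm by 85 mm) begins 54 mm behind the grasp point. The pads swing forward as they close: fully open they stand 13 mm farther back than shut.
Start: joints at [-0.86, 0.385, 0.008, 0, -1.194, -0.259], TCP at [272.878, -562.261, 404.712] pointing down, gripper open.
Joint ranges: [-3.14, 3.14], [-1.21, 2.06], [-1.07, 1.41], [-3.16, 2.05], [-2.99, -0.16], [-3.1, 3.1]. Speed limits (rad/s): [2.79, 2.79, 3.14, 3.14, 3.14, 3.14].

### API

Orientations are given as a unit quaternion [x, y, z, w].
In Python, from bench import read_state, get_image, job_done, recognise, place_of, grip_point_offset gives the robot as it stands. The module is installed in compiled form; this text tells all that it offers.
- The arm moves only by the tool carry_out, never from a script. Its arguments are lists of equal length, an entry for each row: "slide": the shift along the tool's x, y, z in m, a list of three; "roll": the turn about the tool's z in degrees; "claw": the finger opening in m, from 0 to 0.0854. A call has 1 to 8 rows; each row is the pose to reach, as a shift and turn from the pose commanded when the call began, along the tool's axes at that moment; what a row does not reach only later rows make up. A row lasts 1/8 s, in which the tool goes at most 62.5 mm and 10.7 degrees, less where a joint would pass 70% of its speed; a pose out of reach is approached as far as the arm can. A call with a gripper value outside its range is refused whole. The fingers move at their own pace and stop on an object; the grip force is fixed at half the most. Time passes only in rows, so rows that repeat a pose let the fingers close. It gives the time, the measured TCP pose, the force, the opening and the grip force at its end, in the units of the state.
- read_state(): the state, without advancing time (a new reading comes with each control period).
- get_image(name): name is "scene" or "top" or "wrist"; returns a dict with "img" (480x640x3 uint8, red, green, blue), "z_map" (480x640 float32, mm along the optical axis (not along the pixel's ray), 0 where there is no reading), "mtx" (3x3 intrinsics, pixels), "world_from_camera" (4x4, takes a point from camera to world coordinates); the wrist camera has in their place "T_tool_cam" (4x4, takes a point from camera to tool coordinates, whose origin is the TCP and whose axes are the flange's). Camera axes: x right, y up, looking along -z (the intrinsics and any distortion apply to the point x, -y, -z); pixel columns grow to the right and rows downward; lengths in mm; the calibration is good to about 2 mm. The wrist camera is an equidistant fisheye: a pixel r from the principal point sees the ray r / f radians off the axis. A picture is of the moment at which its call begins: read the wrist's pose just before it.
- job_done(): hands the job in; it is judged then, once.
Trained networks look in a picture, given as the dict that the camera call returned (one of the last four; its "shot" number tells which), for a name from the list of things; names that differ only in an ending like _2 or _b are one class to them, and where a whole thing is asked for, a point or a joint stands for the part that bears it (a point fixed in the world has none). Each returns a list of dicts, best first, with "conf" (0 to 1); they miss things now and then, are a little off and sometimes report something else, mostly with a low value. They report only what shows in the picture. A call takes as long as a camera call. They do not tell look-alikes from the thing itself.
- recognise(picture, thing): "at" ([column, row] in pixels, amid what is visible of it).
- place_of(picture, thing): "at" ([column, row] in pixels: a listed point, or the origin of a listed thing).
The state is a dict: "clock": time; "joints": joint angles; "joint_vel": joint speeds; "joint_efforts": joint torques, N m; "position": TCP position; "ee_rot": TCP orientation; "contact_force": force on the tool from outside, world axes, zero at the start; "wrist_torque": the same for the moment, N m; "gripper_width": finger opening in mm; "grasp_force": force on a finger pad.
Only numpy, scipy, OpenCV 4.12 (cv2) and the standard library are available. Lean on these libraries where they do the work, as an engineer would, in place of code of your own. Each camera call takes 0.05 s, during which the arm holds its last target. There are 200 camera calls.

### The job

The carved printing block has been left standing on its long edge on the registration board, carved face towards the robot. With the fingertips, push its top so that it tips over backwards, away from the robot, and lies on its back on the board with the carving up; then push it along the board until it sits snug in the corner, flush against both the back stop and the side stop. Only push it, never pick it up, and leave the tools and other things lying where they are.

Things in the scene. Friction and masses are not known exactly. Their poses are not given: they have to be found in the camera images.
- block: Carved pear-wood printing block 150 mm long, 100 mm high as it stands, 24 mm thick, about 0.26 kg, standing free on a long edge on the board. Origin: centre of that edge, on the board's top. x from the carved face (x = -12 mm, to the robot) to the plain back (x = +12); y along its length (ends +-75); z up its height (0 to 100). On its back, x points down and z away from the robot
- block_mid (a point): centre of the block's volume (axes as the block). Pushed near the top of the carved face the block pivots on its lower back edge, passes its balance at about 14 degrees and then falls onto its back by itself, sliding a few mm
- block_corner (a point): corner of the block at its back face, top edge and +y end (x = +12, y = +75, z = +100 mm in the block's frame): the corner that goes into the corner of the stops, down on the board
- board: Registration board, fixed: plywood 320 mm (x) by 440 mm (y), 12 mm thick, flat on the table. Origin: centre of its underside; x to the back stop, away from the robot, y left to the side stop. Stops: wooden strips 24 mm wide, standing 14 mm above its top; back stop along the whole far edge, inner face at x = +120 mm; side stop on the left, inner face at y = +196 mm, from x = -50 to +120
- board_corner (a point): inner corner where the faces of the back stop and of the side stop meet, on the board's top face (x = +120, y = +196, z = +12 mm in the board's frame; axes as the board)
- gouge: bystander: gouge with a wooden handle 110 mm long and 23 mm thick and a steel blade 75 mm long, lying on the right-hand part of the board. Origin: under the middle of the handle; x towards the blade
- tin: bystander: flat round aluminium wax tin, 43 mm across, 17 mm high, on the board's near left corner. Origin: centre of its underside
- mallet: bystander: wooden mallet lying on the table, head 68 x 115 x 60 mm high, handle 200 mm towards -x. Origin: under the middle of the head
- baren: bystander: baren, a black printing pad 124 mm across with a bar grip over it, 32 mm high. Origin: centre of its underside
- brayer: bystander: ink roller, 90 mm rubber roller (36 mm across) and a wooden handle, about 175 mm long, 38 mm high. Origin: on the table under its middle; roller at +x
- whetstone: bystander: grey whetstone on a dark wooden base, 85 x 235 mm, 46 mm high. Origin: centre of its underside
- jar: bystander: closed glass jar 66 mm across, 85 mm high. Origin: centre of its underside
Things that resemble listed ones, but are neither listed nor needed, are in the scene too. Of the things that look like the block, the larger one is meant.

How it is judged:
By the outcome, as a careful person would: the job done as asked, in the order asked, and still so for the second after the job is handed in, with the robot touching nothing.
It also fails if it takes over 64 s, if anything falls off the work surface, if the arm or the gripper's body presses on something with over 40 N, if the wrist force passes 120 N, or if a joint passes its speed limit or range.

## Working session

There is one attempt and no reset: what is moved stays moved. The work goes in short steps, Python scripts to look and compute and a tool call to move; the robot and the scene stay as the last step left them, time stands still between calls to the robot, and variables do not carry over. Pictures are saved under pics/ and viewed, at most 10 in all, crops included, and the job is handed in when it is done.

Besides the shell and the picture viewer there is one more tool, called as name(argument=value, ...) on one line, values as JSON. carry_out: Moves the arm, as the interface text tells. Its arguments: {"type":"object","properties":{"slide":{"type":"array"},"roll":{"type":"array"},"claw":{"type":"array"}},"required":["slide","roll","claw"]}

```bash
mkdir -p pics; cat > h.py <<'E'
import numpy as np, cv2
from bench import *
from scipy.spatial.transform import Rotation as R
def world(p,uv,z=None):
    """pixel -> world; z None: use z_map, else intersect plane"""
    K=p["mtx"];T=np.array(p["world_from_camera"]);u,v=uv
    d=np.array([(u-K[0][2])/K[0][0],-(v-K[1][2])/K[1][1],-1.])
    if z is None:
        ui,vi=int(round(u)),int(round(v)); w=p["z_map"][vi-1:vi+2,ui-1:ui+2]; w=w[w>0]
        if not len(w): return None
        return T[:3,:3]@(d*np.median(w))+T[:3,3]
    D=T[:3,:3]@d; s=(z-T[2,3])/D[2]; return T[:3,3]+s*D
def save(p,n): cv2.imwrite("pics/"+n,cv2.cvtColor(p["img"],cv2.COLOR_RGB2BGR))
E
python3 - <<'E'
from h import *
np.set_printoptions(precision=1,suppress=True)
for c in("scene","top"):
    p=get_image(c); save(p,c+"0.png")
    print(c,[k for k in p],np.array(p["world_from_camera"])[:3,3])
    for n in["block","block_mid","block_corner","board","board_corner","gouge","tin","mallet","jar"]:
        for f in (recognise,place_of):
            try: 
                for r in f(p,n)[:3]: print(n,f.__name__,np.round(r["at"]),round(r["conf"],2),world(p,r["at"]))
            except Exception as e: print(n,f.__name__,e)
s=read_state();print(s["clock"],s["position"],R.from_quat(s["ee_rot"]).as_matrix(),grip_point_offset)
E
```

```text
scene ['img', 'z_map', 'mtx', 'world_from_camera', 'shot'] [1229.5   81.8 1184.5]
block call [359. 243.] 0.7 [497.8  58.2  73.8]
block call [429. 185.] 0.61 [283.7 210.5  46.4]
block call [427. 193.] 0.61 [286.2 210.3  16.7]
block call [357. 258.] 0.56 [500.4  56.6  13.1]
block_mid call [430. 185.] 0.66 [282.3 214.6  46.6]
block_mid call [359. 242.] 0.65 [498.1  59.1  79.4]
block_mid call [358. 244.] 0.81 [497.1  56.7  70.7]
block_corner call [357. 240.] 0.96 [498.   54.1  88. ]
block_corner call [431. 185.] 0.77 [282.6 216.9  46.2]
block_corner call [394. 234.] 0.84 [416.4 137.6  11.3]
block_corner call [454. 171.] 0.73 [186.5 279.7  -0.7]
block_corner call [354. 257.] 0.3 [497.9  51.3  15. ]
board call [341. 289.] 0.6 [584.7  30.4  11. ]
board_corner call [334. 302.] 0.66 [621.2  20.4  12.1]
board_corner call [257. 278.] 0.52 [ 595.6 -161.    30.9]
board_corner call [428. 335.] 0.94 [677.8 229.1  24.8]
gouge call [255. 276.] 0.67 [ 591.2 -165.6   33. ]
gouge call [256. 274.] 0.93 [ 586.9 -164.6   31.3]
tin call [417. 246.] 0.82 [455.8 192.8  27.2]
tin call [416. 248.] 0.78 [460.1 1
[... 1204 characters left out ...]
d_corner call [297. 218.] 0.89 [584.8  21.   11.2]
board_corner call [280. 260.] 0.18 [469.5  62.1  87.1]
board_corner call [207. 185.] 0.89 [673.5 233.8  23.7]
gouge call [373. 212.] 0.82 [ 586.2 -162.1   31.3]
gouge call [375. 218.] 0.79 [ 570.7 -164.6   35.9]
tin call [226. 277.] 0.53 [447.6 192.6  27.9]
tin call [283. 258.] 0.23 [471.2  54.  105.1]
mallet call [120. 222.] 0.72 [583.3 431.4  57.4]
mallet call [225. 279.] 0.41 [442.9 193.5  28.3]
mallet call [132. 234.] 0.76 [552.1 401.9  57.3]
jar call [460. 323.] 0.85 [ 309.9 -331.5   82.2]
jar call [457. 325.] 0.86 [ 305.9 -322.1   84.6]
1.9 [ 272.9 -562.3  404.7] [[-0.9 -0.4 -0. ]
 [-0.4  0.9  0. ]
 [ 0.   0.  -1. ]] 154.70000000000002
```

View pics/scene0.png

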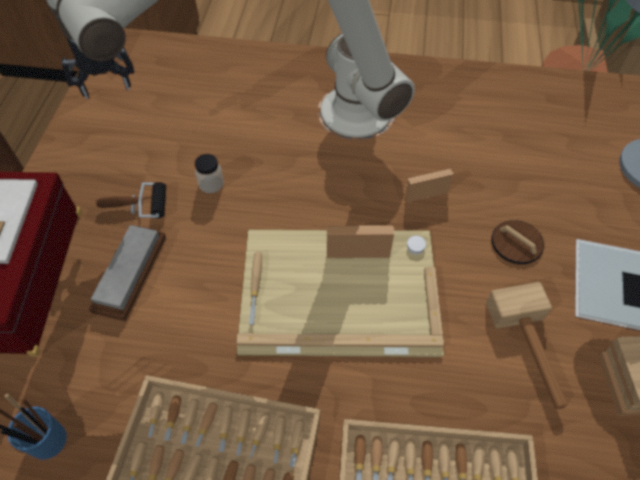

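View pics/top0.png

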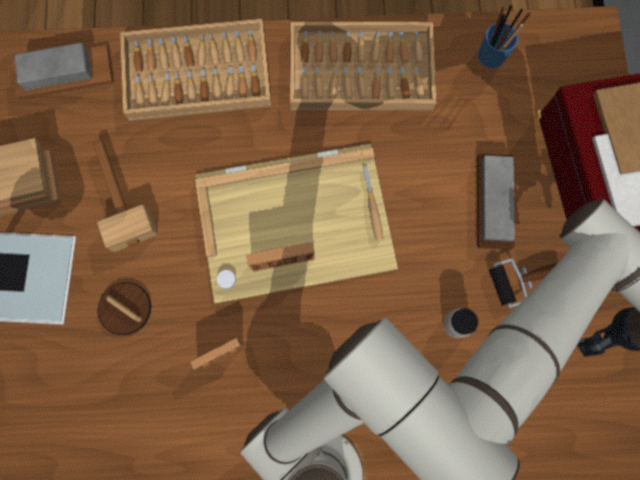

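Two look-alikes show. One stands on the board, at scene (360,242) and top (280,256), with its top at about 112 mm. The other is smaller and stands on the table, at scene (429,185) and top (217,353), with its top at about 75 mm. The one on the board is larger and fits the description, so I'll confirm it in a crop and measure it from the depth map.

```bash
cat >> h.py <<'E'
def cloud(p):
    K=np.array(p["mtx"]);T=np.array(p["world_from_camera"]);z=p["z_map"]
    v,u=np.mgrid[:480,:640]
    c=np.stack([(u-K[0,2])/K[0,0]*z,-(v-K[1,2])/K[1,1]*z,-z],-1)
    w=c@T[:3,:3].T+T[:3,3]; w[z<=0]=np.nan; return w
def rect(P):
    (cx,cy),(a,b),t=cv2.minAreaRect(P[:,:2].astype(np.float32)); 
    if a<b: a,b,t=b,a,t+90
    t=(t+90)%180-90
    return np.round([cx,cy,a,b,t],1)
E
python3 - <<'E'
from h import *
np.set_printoptions(precision=1,suppress=True)
for c in("scene","top"):
    p=get_image(c); w=cloud(p); x,y,z=w[...,0],w[...,1],w[...,2]
    if c=="scene":
        cv2.imwrite("pics/crop.png",cv2.resize(cv2.cvtColor(p["img"][150:370,225:475],cv2.COLOR_RGB2BGR),None,fx=2.6,fy=2.6,interpolation=2))
    B=(x>400)&(x<620)&(y>-60)&(y<150)&(z>106)&(z<120)
    print(c,"blocktop",B.sum(),rect(w[B]),np.median(z[B]))
    B=(x>400)&(x<620)&(y>-60)&(y<150)&(z>35)&(z<120)
    print("block",B.sum(),rect(w[B]),w[B].min(0),w[B].max(0))
    Q=(x>250)&(x<800)&(y>-260)&(y<300)&(z>7)&(z<32); n,l,st,_=cv2.connectedComponentsWithStats(Q.astype(np.uint8)); k=1+np.argmax(st[1:,4]); print("board",rect(w[l==k]))
    S=(l==k)&(z>20)&(x>600)
    P=w[S]; print("backstop",S.sum(),rect(P),np.median(P[:,2]))
    S=(l==k)&(z>20)&(x<650)&(y>200); P=w[S]; print("sidestop",rect(P))
    S=(z>20)&(z<50)&(x>400)&(x<700)&(y<-100)&(y>-230);print("gouge",w[S].min(0),w[S].max(0))
    S=(z>20)&(z<40)&(x>410)&(x<500)&(y>160)&(y<225);print("tin",w[S].min(0),w[S].max(0))
    S=(z>8)&(z<17)&(l==k);print("boardz",np.median(z[S]))
E
```

```text
scene blocktop 646 [486.9  57.  149.3  27.8 -81.2] 110.12432480159373
block 1795 [487.6  57.1 149.2  29.3 -81.5] [464.4 -17.9  35. ] [511.1 132.4 116.5]
board [584.1  25.  441.  324.1 -82.3]
backstop 2748 [654.9  35.7 439.1 152.7 -83.4] 24.589742663350307
sidestop [540.4 227.5 224.2  28.    9.4]
gouge [ 521.6 -182.7   20. ] [ 698.9 -148.2   38.1]
tin [423.  169.4  20.1] [470.6 210.7  34.5]
boardz 10.982131031605945
top blocktop 726 [481.8  59.1 149.5  25.1 -81.5] 111.27246529803836
block 1095 [481.7  59.  149.9  26.1 -81.9] [459.4 -16.3  35. ] [504.2 134.8 118.9]
board [579.1  27.2 440.7 321.3 -82.2]
backstop 2092 [675.4  45.4 435.6 150.4  90. ] 24.97164045606462
sidestop [536.6 228.8 232.1  31.4  10.9]
gouge [ 461.7 -180.6   20.1] [ 699.4 -111.4   40.4]
tin [421.9 170.8  20.4] [491.4 213.3  35.9]
boardz 11.595251959403413
```

View pics/crop.png

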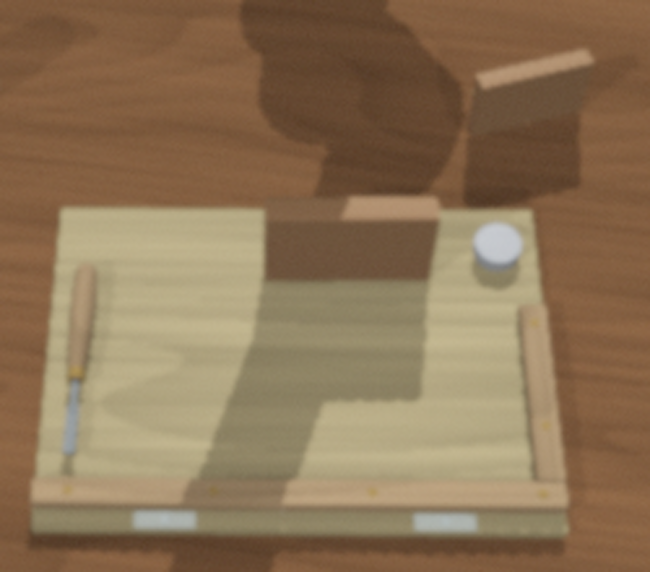

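The crop shows the tall plain block on the board with the tin beside it at crop (497,245), and the smaller look-alike off the board at crop (535,90). The target is the one on the board. Before approaching I'll check where the fingertips are and work out the moves.

```bash
cat >> h.py <<'E'
BYAW=np.deg2rad(7.8); BC=np.array([581.5,26.])
RB=np.array([[np.cos(BYAW),-np.sin(BYAW)],[np.sin(BYAW),np.cos(BYAW)]])
def b2w(b): return BC+RB@np.array(b,float)
def w2b(w): return RB.T@(np.array(w,float)[:2]-BC)
def slide(b,tip,off=173.):
    "slide (m) from present pose to board xy, fingertip height"
    s=read_state();M=R.from_quat(s["ee_rot"]).as_matrix()
    return np.round(M.T@(np.r_[b2w(b),tip+off]-s["position"])/1000,4)
E
python3 - <<'E'
from h import *
np.set_printoptions(precision=3,suppress=True)
for c in("scene","top"):
    w=cloud(get_image(c)); S=(np.hypot(w[...,0]-273,w[...,1]+562)<90)&(w[...,2]>150)&(w[...,2]<400)
    if S.sum(): print(c,S.sum(),np.sort(w[S][:,2])[[0,3,10,30]])
s=read_state();M=R.from_quat(s["ee_rot"]).as_matrix()
print(np.rad2deg(np.arctan2(M[1,:2],M[0,:2])),s["gripper_width"])
print(w2b([484,58]),slide([-160,45],150),b2w([-160,45]),b2w([120,196]))
E
```

```text
scene 1615 [243.715 246.534 248.421 254.118]
top 1222 [249.784 253.115 262.626 292.817]
[-154.114  115.886] 85.12227283699593
[-92.255  44.936] [-0.396  0.487  0.082] [416.873  48.869] [673.789 236.472]
```

carry_out(slide=[[-0.02, 0.025, 0.005], [-0.05, 0.062, 0.01], [-0.085, 0.105, 0.02], [-0.12, 0.148, 0.03], [-0.155, 0.19, 0.04], [-0.19, 0.233, 0.05], [-0.22, 0.27, 0.06], [-0.24, 0.295, 0.065]], roll=[3, 6, 9, 12, 15, 18, 18, 18], claw=[0.085, 0.085, 0.085, 0.085, 0.085, 0.085, 0.085, 0.085])

```text
clock: 3.1
position: [360.0, -190.3, 339.7]
ee_rot: [-0.07, 0.998, 0.0, 0.0]
contact_force: [0.7, 0.4, 0.6]
gripper_width: 85.1
grasp_force: 0.0
```

```bash
python3 - <<'E'
from h import *
s=read_state();print(s["clock"],s["position"],s["contact_force"]);print(slide([-160,45],120,160))
E
```

```text
3.1 [ 360.00340086 -190.33075073  339.65119972] [0.7300593  0.42452973 0.64889805]
[-0.0895  0.229   0.0597]
```

carry_out(slide=[[-0.015, 0.035, 0.01], [-0.03, 0.08, 0.02], [-0.048, 0.125, 0.035], [-0.065, 0.17, 0.05], [-0.08, 0.205, 0.065], [-0.0895, 0.229, 0.08], [-0.0895, 0.229, 0.083], [-0.0895, 0.229, 0.083]], roll=[0, 0, 0, 0, 0, 0, 0, 0], claw=[0.085, 0.085, 0.085, 0.085, 0.085, 0.085, 0.085, 0.085])

```text
clock: 4.1
position: [417.1, 46.7, 256.7]
ee_rot: [-0.069, 0.998, -0.0, -0.0]
contact_force: [-0.4, -0.9, -0.1]
gripper_width: 85.1
grasp_force: 0.0
```

```bash
python3 - <<'E'
from h import *
s=read_state();print(s["position"],w2b(s["position"]),s["contact_force"]);M=R.from_quat(s["ee_rot"]).as_matrix();print(np.rad2deg(np.arctan2(M[1,:2],M[0,:2])))
w=cloud(get_image("scene"));S=(np.hypot(w[...,0]-417,w[...,1]-49)<75)&(w[...,2]>80)&(w[...,2]<200)&(w[...,0]<450);print(np.sort(w[S][:,2])[[0,3,10,30]])
print(slide([-20,45],97,160))
E
```

```text
[417.05136579  46.70454321 256.72196176] [-160.11720028   42.831222  ] [-0.35744919 -0.87336897 -0.05980598]
[-172.11416055   97.88584848]
[ 92.00409675  98.31920098 102.45409895 107.81826919]
[-0.1401  0.0023 -0.    ]
```

carry_out(slide=[[-0.02, 0.002, 0], [-0.035, 0.002, 0], [-0.042, 0.002, 0], [-0.049, 0.002, 0], [-0.056, 0.002, 0], [-0.063, 0.002, 0], [-0.07, 0.002, 0], [-0.077, 0.002, 0]], roll=[0, 0, 0, 0, 0, 0, 0, 0], claw=[0.085, 0.085, 0.085, 0.085, 0.085, 0.085, 0.085, 0.085])

```text
clock: 5.15
position: [493.7, 59.7, 256.7]
ee_rot: [-0.069, 0.998, 0.0, 0.0]
contact_force: [0.2, -0.4, 0.1]
gripper_width: 85.1
grasp_force: 0.0
```

carry_out(slide=[[-0.007, 0, 0], [-0.014, 0, 0], [-0.014, 0, 0], [-0.014, 0, 0]], roll=[0, 0, 0, 0], claw=[0.085, 0.085, 0.085, 0.085])

```text
clock: 5.65
position: [506.9, 61.4, 256.6]
ee_rot: [-0.069, 0.998, -0.0, -0.0]
contact_force: [-0.3, -0.1, 0.8]
gripper_width: 84.9
grasp_force: 0.0
```

```bash
cat >> h.py <<'E'
def lying(p):
    "block lying on its back: top face pixels in board frame, rect"
    w=cloud(p);b=(w[...,:2]-BC)@RB
    S=(w[...,2]>29)&(w[...,2]<44)&(b[...,0]>-125)&(b[...,0]<118)&(b[...,1]>-110)&(b[...,1]<194)
    S&=~((b[...,0]<-85)&(b[...,1]>155))
    n,l,st,_=cv2.connectedComponentsWithStats(S.astype(np.uint8));k=1+np.argmax(st[1:,4])
    P=np.c_[b[l==k],w[l==k][:,2]];return rect(P),np.median(P[:,2]),P[:,:2].min(0),P[:,:2].max(0)
E
python3 - <<'E'
from h import *
s=read_state();print(w2b(s["position"]))
for c in("scene","top"):
    p=get_image(c);print(lying(p))
    if c=="scene":cv2.imwrite("pics/tip.png",cv2.resize(cv2.cvtColor(p["img"][150:370,225:475],cv2.COLOR_RGB2BGR),None,fx=2.6,fy=2.6))
E
```

```text
[-69.07114497  45.20406907]
(array([-25.8,  44.5, 150.1, 103.4, -89.6]), np.float64(33.781983233866185), array([-77.86384281, -30.54969749]), array([ 25.71213952, 119.83549932]))
(array([-69.3,  46.5, 149.1,  25.6, -89.7]), np.float64(34.828508300303156), array([-82.37648209, -28.06336046]), array([-56.17972099, 121.09261379]))
```

View pics/tip.png

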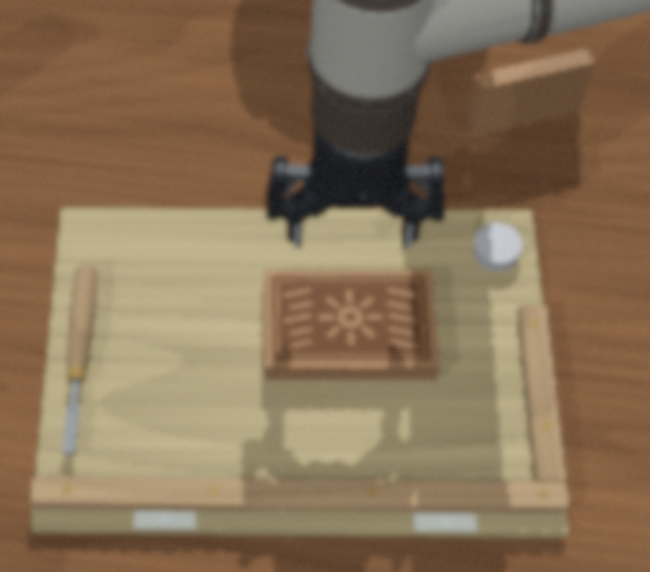

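The block lies on its back with the carving up, at crop (350,322), and the tin and gouge haven't moved. Next I back off, go down behind its near edge and push it to the back stop.

carry_out(slide=[[0.015, 0, 0], [0.035, 0, 0], [0.046, 0, 0.01], [0.046, 0, 0.03], [0.046, 0, 0.05], [0.046, 0, 0.065], [0.046, 0, 0.075], [0.046, 0, 0.075]], roll=[0, 0, 0, 0, 0, 0, 0, 0], claw=[0.085, 0.085, 0.085, 0.085, 0.085, 0.085, 0.085, 0.085])

```text
clock: 6.75
position: [461.2, 55.1, 181.0]
ee_rot: [-0.069, 0.998, -0.0, -0.001]
contact_force: [0.2, -0.9, 1.3]
gripper_width: 85.2
grasp_force: 0.0
```

carry_out(slide=[[-0.012, 0, 0], [-0.022, 0, 0], [-0.032, 0, 0], [-0.044, 0, 0], [-0.056, 0, 0], [-0.068, 0, 0], [-0.08, 0, 0], [-0.09, 0, 0]], roll=[0, 0, 0, 0, 0, 0, 0, 0], claw=[0.085, 0.085, 0.085, 0.085, 0.085, 0.085, 0.085, 0.085])

```text
clock: 7.75
position: [551.6, 67.7, 181.6]
ee_rot: [-0.069, 0.998, 0.0, 0.0]
contact_force: [-2.8, -0.5, -0.2]
gripper_width: 84.9
grasp_force: 1.2
```

```bash
python3 - <<'E'
from h import *
s=read_state();print(s["position"],w2b(s["position"]),s["contact_force"])
print(lying(get_image("scene")))
E
```

```text
[551.61733142  67.70039876 181.61707584] [-23.94679587  45.37012349] [-2.75225507 -0.46174012 -0.18279152]
(array([ 36.2,  44.1, 149.8, 110.3,  89.4]), np.float64(33.9030908938023), array([-19.60549236, -30.28596354]), array([ 91.36372398, 118.7289567 ]))
```

carry_out(slide=[[-0.008, 0, 0], [-0.015, 0, 0], [-0.021, 0, 0], [-0.026, 0, 0], [-0.029, 0, 0], [-0.032, 0, 0], [-0.034, 0, 0], [-0.034, 0, 0]], roll=[0, 0, 0, 0, 0, 0, 0, 0], claw=[0.085, 0.085, 0.085, 0.085, 0.085, 0.085, 0.085, 0.085])

```text
clock: 8.8
position: [584.6, 72.3, 181.7]
ee_rot: [-0.069, 0.998, 0.0, 0.0]
contact_force: [-0.8, 0.1, -0.5]
gripper_width: 85.4
grasp_force: 0.5
```

carry_out(slide=[[-0.002, 0, 0], [-0.004, 0, 0], [-0.006, 0, 0], [-0.006, 0, 0]], roll=[0, 0, 0, 0], claw=[0.085, 0.085, 0.085, 0.085])

```text
clock: 9.3
position: [586.7, 72.6, 181.7]
ee_rot: [-0.068, 0.998, -0.001, -0.006]
contact_force: [-14.2, 2.5, 11.2]
gripper_width: 85.1
grasp_force: 7.2
```

carry_out(slide=[[0.008, 0, 0], [0.025, 0, 0], [0.03, 0, -0.02], [0.03, 0, -0.05], [0.03, 0, -0.07], [0.03, 0, -0.07]], roll=[0, 0, 0, 0, 0, 0], claw=[0.085, 0.085, 0.085, 0.085, 0.085, 0.085])

```text
clock: 10.05
position: [561.9, 69.3, 255.1]
ee_rot: [-0.069, 0.998, 0.001, 0.004]
contact_force: [-0.9, -0.1, -0.3]
gripper_width: 84.6
grasp_force: 0.0
```

```bash
python3 - <<'E'
from h import *
s=read_state();print(w2b(s["position"]),s["joints"],s["contact_force"])
for c in("scene","top"):print(lying(get_image(c)))
print(slide([62,-85],90,166))
E
```

```text
[-13.52285429  45.56322517] [ 4.09019374e-01  4.36518563e-01 -3.32175551e-01  1.02875552e-03
 -7.94170776e-01 -1.84224764e+00] [-0.85053535 -0.10373428 -0.34370494]
(array([ 69.3,  44.3, 148.8,  97.2, -89.9]), np.float64(33.915221302268606), array([ 20.73216944, -30.15232347]), array([117.97270168, 118.68269118]))
(array([ 74. , -12. ,  86.6,  34.4,  -2. ]), np.float64(34.350172674677424), array([ 31.17598107, -28.27724414]), array([117.7334777 ,   6.43131758]))
[-0.0765 -0.1304 -0.0036]
```

carry_out(slide=[[-0.01, -0.016, 0], [-0.02, -0.033, 0], [-0.03, -0.05, 0], [-0.04, -0.068, 0], [-0.05, -0.086, 0], [-0.06, -0.103, 0], [-0.07, -0.12, 0], [-0.0765, -0.13, 0]], roll=[-10, -20, -30, -40, -50, -60, -70, -80], claw=[0.05, 0.05, 0.05, 0.05, 0.05, 0.05, 0.05, 0.05])

```text
clock: 11.15
position: [654.6, -50.2, 250.3]
ee_rot: [-0.696, 0.718, 0.001, -0.001]
contact_force: [-0.1, 0.6, -0.2]
gripper_width: 49.8
grasp_force: 0.0
```

carry_out(slide=[[0, 0, 0], [0, 0, 0]], roll=[-10, -10], claw=[0.05, 0.05])

```text
clock: 11.4
position: [654.1, -49.6, 250.4]
ee_rot: [0.753, -0.658, -0.001, 0.001]
contact_force: [0.8, -0.1, -0.5]
gripper_width: 50.0
grasp_force: 0.0
```

```bash
python3 - <<'E'
from h import *
np.set_printoptions(precision=2,suppress=True)
s=read_state();print(w2b(s["position"]),s["position"],s["joints"],s["gripper_width"]);M=R.from_quat(s["ee_rot"]).as_matrix();print(np.rad2deg(np.arctan2(M[1,:2],M[0,:2])))
w=cloud(get_image("scene"));q=s["position"];S=(np.hypot(w[...,0]-q[0],w[...,1]-q[1])<70)&(w[...,2]>60)&(w[...,2]<200);print(np.sort(w[S][:,2])[[0,3,10,30]])
print(slide([62,-80],22,166),slide([62,46-11],22,166))
E
```

```text
[ 61.7  -84.77] [654.13 -49.61 250.44] [ 0.17  0.57 -0.1  -0.   -0.91 -0.04] 49.986990624413785
[ -82.25 -172.25]
[ 86.05  89.25 104.75 133.2 ]
[-0.   -0.    0.06] [-0.12 -0.    0.06]
```

carry_out(slide=[[0, 0, 0.02], [0, 0, 0.04], [0, 0, 0.056], [0, 0, 0.062], [-0.01, 0, 0.062], [-0.022, 0, 0.062], [-0.033, 0, 0.062], [-0.043, 0, 0.062]], roll=[0, 0, 0, 0, 0, 0, 0, 0], claw=[0.05, 0.05, 0.05, 0.05, 0.05, 0.05, 0.05, 0.05])

```text
clock: 12.45
position: [648.3, -5.6, 190.3]
ee_rot: [0.754, -0.657, 0.0, -0.0]
contact_force: [0.2, -0.8, -1.8]
gripper_width: 50.0
grasp_force: 2.3
```

carry_out(slide=[[-0.008, 0, 0], [-0.018, 0, 0], [-0.028, 0, 0], [-0.038, 0, 0], [-0.048, 0, 0], [-0.057, 0, 0], [-0.064, 0, 0], [-0.068, 0, 0]], roll=[0, 0, 0, 0, 0, 0, 0, 0], claw=[0.05, 0.05, 0.05, 0.05, 0.05, 0.05, 0.05, 0.05])

```text
clock: 13.45
position: [638.9, 61.0, 189.8]
ee_rot: [0.754, -0.657, 0.0, -0.0]
contact_force: [0.8, -4.5, 4.2]
gripper_width: 49.6
grasp_force: 2.6
```

```bash
python3 - <<'E'
from h import *
np.set_printoptions(precision=2,suppress=True)
s=read_state();print(w2b(s["position"]),s["position"],s["contact_force"])
p=get_image("scene");print(lying(p))
cv2.imwrite("pics/push.png",cv2.resize(cv2.cvtColor(p["img"][200:370,225:475],cv2.COLOR_RGB2BGR),None,fx=3,fy=3))
E
```

```text
[61.67 26.91] [638.95  61.03 189.83] [ 0.78 -4.55  4.15]
(array([ 69. , 111.3, 149.6,  98.1,  90. ]), np.float64(33.910307472241584), array([19.94, 36.48]), array([118.  , 186.07]))
```

View pics/push.png

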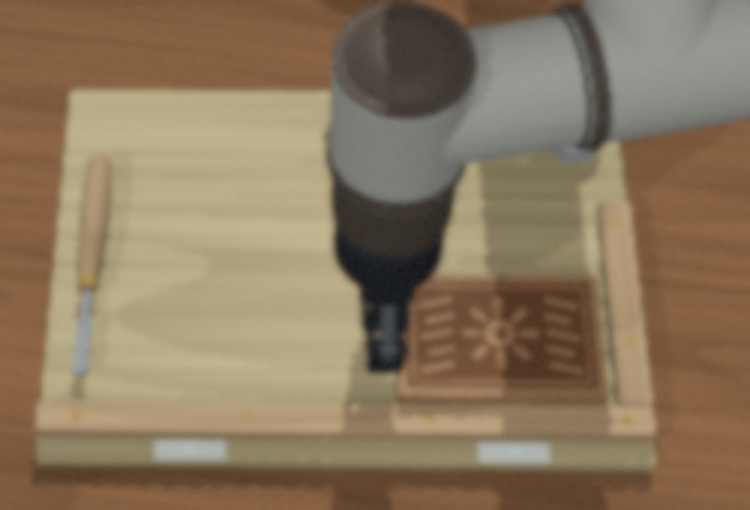

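The block runs along the back stop with about 9 mm left to the side stop, visible as the gap at (603,335). I'll push on gently.

carry_out(slide=[[-0.003, 0, 0], [-0.005, 0, 0], [-0.007, 0, 0], [-0.0085, 0, 0], [-0.01, 0, 0], [-0.01, 0, 0]], roll=[0, 0, 0, 0, 0, 0], claw=[0.05, 0.05, 0.05, 0.05, 0.05, 0.05])

```text
clock: 14.25
position: [637.6, 69.5, 189.6]
ee_rot: [0.754, -0.657, 0.0, 0.001]
contact_force: [1.2, -8.5, 2.9]
gripper_width: 50.2
grasp_force: 4.1
```

carry_out(slide=[[-0.0015, 0, 0], [-0.003, 0, 0], [-0.0045, 0, 0], [-0.0045, 0, 0]], roll=[0, 0, 0, 0], claw=[0.05, 0.05, 0.05, 0.05])

```text
clock: 14.75
position: [637.5, 70.5, 189.7]
ee_rot: [0.754, -0.657, 0.001, 0.003]
contact_force: [5.6, -22.4, 1.8]
gripper_width: 50.3
grasp_force: 11.4
```

carry_out(slide=[[0.01, 0, 0], [0.025, 0, 0], [0.03, 0, -0.02], [0.03, 0, -0.05], [0.03, 0, -0.07], [0.03, 0, -0.07]], roll=[0, 0, 0, 0, 0, 0], claw=[0.05, 0.05, 0.05, 0.05, 0.05, 0.05])

```text
clock: 15.5
position: [641.4, 45.8, 261.1]
ee_rot: [0.754, -0.657, 0.001, -0.002]
contact_force: [0.4, 0.2, 0.0]
gripper_width: 50.3
grasp_force: 0.0
```

```bash
python3 - <<'E'
from h import *
np.set_printoptions(precision=4,suppress=True)
for c in("scene","top"):print(lying(get_image(c)))
s=read_state();print(w2b(s["position"]),slide([-25,119],95,160))
E
```

```text
(array([ 68.6, 119.1, 149.7,  98.6,  90. ]), np.float64(34.00143547249695), array([19.3231, 44.2463]), array([117.9802, 193.9879]))
(array([ 66.9, 106.4, 118.3, 101.4, -89.8]), np.float64(34.32623072446063), array([16.1249, 47.1839]), array([117.7028, 165.6058]))
[61.2551 11.2937] [-0.1078  0.0861  0.0039]
```

carry_out(slide=[[-0.013, 0.011, 0], [-0.027, 0.022, 0], [-0.04, 0.033, 0], [-0.054, 0.044, 0], [-0.067, 0.055, 0], [-0.081, 0.066, 0], [-0.095, 0.077, 0], [-0.108, 0.086, 0]], roll=[10, 20, 30, 40, 50, 60, 70, 80], claw=[0.085, 0.085, 0.085, 0.085, 0.085, 0.085, 0.085, 0.085])

```text
clock: 16.6
position: [540.1, 140.7, 258.1]
ee_rot: [-0.153, 0.988, -0.0, -0.002]
contact_force: [0.3, 0.8, 0.2]
gripper_width: 84.9
grasp_force: 0.0
```

carry_out(slide=[[0, 0, 0], [0, 0, 0.025], [0, 0, 0.05], [0, 0, 0.07], [0, 0, 0.078], [0, 0, 0.078]], roll=[10, 10, 10, 10, 10, 10], claw=[0.085, 0.085, 0.085, 0.085, 0.085, 0.085])

```text
clock: 17.35
position: [540.8, 140.4, 180.7]
ee_rot: [-0.069, 0.998, -0.0, -0.001]
contact_force: [-0.2, 0.1, 0.3]
gripper_width: 85.0
grasp_force: 0.0
```

```bash
python3 - <<'E'
from h import *
np.set_printoptions(precision=4,suppress=True)
s=read_state();M=R.from_quat(s["ee_rot"]).as_matrix();print(np.rad2deg(np.arctan2(M[1,:2],M[0,:2])))
print(w2b(s["position"]),s["position"],s["contact_force"],slide([11.5,119],22,160))
E
```

```text
[-172.1079   97.8922]
[-24.7547 118.8176] [540.8489 140.3587 180.7451] [-0.1945  0.0816  0.278 ] [-0.0363  0.0001 -0.0013]
```

carry_out(slide=[[-0.01, 0, 0], [-0.02, 0, 0], [-0.027, 0, 0], [-0.031, 0, 0], [-0.034, 0, 0], [-0.0365, 0, 0], [-0.039, 0, 0], [-0.039, 0, 0]], roll=[0, 0, 0, 0, 0, 0, 0, 0], claw=[0.085, 0.085, 0.085, 0.085, 0.085, 0.085, 0.085, 0.085])

```text
clock: 18.35
position: [576.5, 145.1, 181.4]
ee_rot: [-0.068, 0.998, -0.001, -0.005]
contact_force: [-11.7, 1.2, 8.7]
gripper_width: 85.1
grasp_force: 6.0
```

It is pressed firm against the back stop, so I'll withdraw and check.

carry_out(slide=[[0.008, 0, 0], [0.025, 0, 0], [0.04, 0, -0.01], [0.045, 0, -0.05], [0.05, 0, -0.1], [0.08, 0, -0.15], [0.11, 0, -0.17], [0.12, 0, -0.17]], roll=[0, 0, 0, 0, 0, 0, 0, 0], claw=[0.085, 0.085, 0.085, 0.085, 0.085, 0.085, 0.085, 0.085])

```text
clock: 19.35
position: [459.7, 129.0, 354.3]
ee_rot: [-0.069, 0.998, 0.001, 0.003]
contact_force: [0.3, 0.0, 0.6]
gripper_width: 85.2
grasp_force: 0.0
```

```bash
python3 - <<'E'
from h import *
np.set_printoptions(precision=1,suppress=True)
for c in("scene","top"):
    p=get_image(c);print(lying(p)); w=cloud(p);x,y,z=np.moveaxis(w,2,0)
    S=(z>20)&(z<40)&(x>410)&(x<500)&(y>160)&(y<225);print("tin",w[S].min(0),w[S].max(0)) if S.any() else 0
    if c=="scene":
        cv2.imwrite("pics/end.png",cv2.resize(cv2.cvtColor(p["img"][220:370,225:475],cv2.COLOR_RGB2BGR),None,fx=3.2,fy=3.2,interpolation=2))
print(read_state()["contact_force"])
E
```

```text
(array([ 69. , 118.9, 149.6,  98.2,  89.8]), np.float64(33.80558156514405), array([19.7, 44.1]), array([118. , 193.8]))
tin [424.5 169.3  20.1] [470.6 210.1  33.7]
(array([ 67.4, 120.4, 146.6, 101.2,  90. ]), np.float64(34.48994333301471), array([16.8, 47.1]), array([118. , 193.7]))
tin [421.6 171.   20. ] [466.8 220.6  35. ]
[-0.   0.1 -1.2]
```

View pics/end.png

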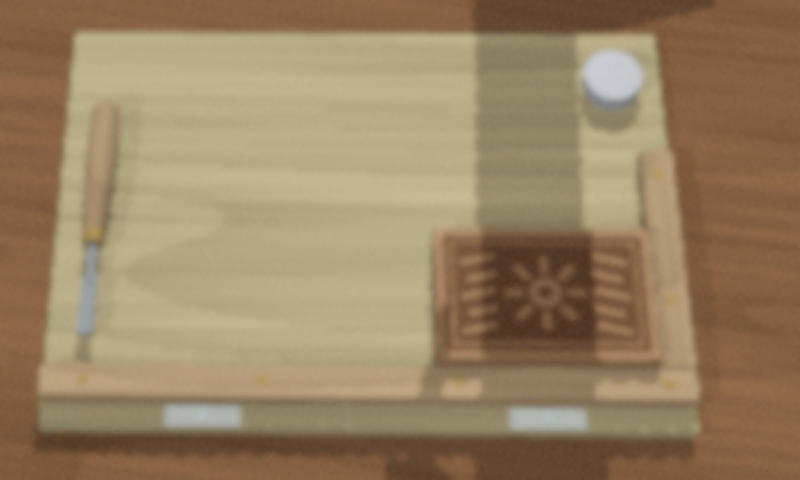

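The block sits in the corner at (547,297) with no visible gap to either stop. The tin and gouge are where they were, and the arm is clear.

```bash
python3 -c "from bench import *;print(job_done())"
```

```text
the job is handed in; nothing more can be done
None
```

The block was tipped onto its back with the carving up and pushed into the corner, flush against both stops as far as the camera shows; the tin and gouge were not disturbed, and the job was handed in at about 19.5 s with the arm clear.

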